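# Line up rubber bungs by size on the layout board

## Robot

A 6-joint arm with a two-finger parallel gripper is mounted at the origin on the work surface. World frame = base frame: x ahead of the robot, y to its left, z up, the work surface at z = 0. Lengths are in mm, angles in rad, forces in N, time in s.
With the tool pointing down it reaches from about 300 to 775 mm from the base axis. Payload 14.6 kg.
Tool frame: the origin (TCP) lies on the centre line of the jaws, within the pads' length; the fingertips stand ahead of it and the grasp point (between the pads) is the TCP (manip.tip_reach is the z of the fingertips in the tool frame, in mm); z points along the fingers, y is the direction in which the jaws open and shut (so a half turn about z gives the same grasp; the last joint's range is limited). The gripper opens to 94 mm and grips with 3 to 60 N. Pads are 16 mm wide; open, the fingers measure 119 mm over their backs; the gripper's body (75 mm by 177 mm) begins 78 mm behind the grasp point.
Start: joints at [-1.343, 0.3, 1.521, -0, 1.321, -0.067], TCP at [159.795, -526.265, 224.446] pointing down, gripper open.
Joint ranges: [-3.03, 3.03], [-0.79, 2.21], [0.23, 2.52], [-1.04, 4.18], [0, 3.07], [-2.55, 2.55]. Speed limits (rad/s): [2.22, 2.22, 2.57, 3.14, 3.14, 3.14].

## Interface

Orientations are given as [roll, pitch, yaw] about the fixed x, y, z axes, in that order (R = Rz(yaw) Ry(pitch) Rx(roll)).
In Python, from cell import manip, camera, search_frame, masks_of, tip_of gives the robot as it stands.
- The arm moves only by the tool send_rows, never from a script. Its argument "plan" is a list of rows, each an object with "travel": the shift along the tool's x, y, z in mm, a list of three; "delta_rot": the turn, a rotation vector about the tool's x, y, z in degrees, a list of three; "fingers": the gripper's target within -1 to 1 (shut at 1, half-way at 0, fully open at -1). In form: [{"travel": [dx, dy, dz], "delta_rot": [wx, wy, wz], "fingers": fingers}, ...]. A call has 1 to 20 rows; each row shifts and turns the commanded pose from where the row before left it, along the tool's axes as they then stand; what a row does not reach is not made up. A row lasts 1/8 s, in which the tool goes at most 62.5 mm and 10.7 degrees, less where a joint would pass 70% of its speed; a pose out of reach is approached as far as the arm can. A call is refused whole if a number of a shift passes 62.5 or a number of a turn 10.7, either way. A call with a gripper value outside its range is refused whole. The fingers move at their own pace and stop on an object; "grip_force" is the grip in N (left out, the last holds). Time passes only in rows, so rows that do not move let the fingers close. It gives the time, the measured TCP pose, the force and the opening at its end, in the units of the state.
- manip.read_state(): the state, without advancing time (a new reading comes with each control period).
- camera(name): name is "scene" or "side" or "wrist"; returns a dict with "color" (420x560x3 uint8, red, green, blue), "z_map" (420x560 float32, mm along the optical axis (not along the pixel's ray), 0 where there is no reading), "fov_y" (degrees; the focal length in pixels is half the picture's height over the tangent of half this angle, whatever the lens; pixels are square), "cx", "cy" (the principal point, pixels), "k1" (the pictures are not rectified: a ray, as slopes to the right and down, at radius r is drawn at 1 + k1 r^2 times it, then the intrinsics apply), "world_from_camera" (4x4, takes a point from camera to world coordinates); the wrist camera has in their place "tool_from_camera" (4x4, takes a point from camera to tool coordinates, whose origin is the TCP and whose axes are the flange's). Camera axes: x right, y up, looking along -z (the intrinsics and any distortion apply to the point x, -y, -z); pixel columns grow to the right and rows downward; lengths in mm; the calibration is good to about 2 mm. A picture is of the moment at which its call begins: read the wrist's pose just before it.
- manip.sign_off(): hands the job in, once; it reports no verdict.
Trained networks look in the newest picture that a camera, given by its name, has taken for a name from the list of things; names that differ only in an ending like _2 or _b are one class to them, and where a whole thing is asked for, a point or a joint stands for the part that bears it (a point fixed in the world has none). Each returns a list of dicts, best first, with "confidence" (0 to 1); they miss things now and then, are a little off and sometimes report something else, mostly with a low value. They report only what shows in the picture. A call takes as long as a camera call. They do not tell look-alikes from the thing itself.
- search_frame(name, camera): "at" ([x, y, z] in mm, in the coordinates of the camera as it stood for that picture, good to about 4 mm: the middle of the surface that is visible of it).
- masks_of(name, camera): "region" (420x560 bool, what is visible of it).
- tip_of(name, camera): "at" ([x, y, z] in mm, in the coordinates of the camera as it stood for that picture, good to about 4 mm: a listed point, or the origin of a listed thing).
The state is a dict: "clock": time; "joints": joint angles; "qd": joint speeds; "effort": joint torques, N m; "eef_pos": TCP position; "eef_rot": TCP orientation; "wrist_force": force on the tool from outside, world axes, zero at the start; "moment": the same for the moment, N m; "finger_gap": finger opening in mm.
Only numpy, scipy, OpenCV 4.12 (cv2) and the standard library are available. Lean on these libraries where they do the work, as an engineer would, in place of code of your own. Each camera call takes 0.05 s, during which the arm holds its last target. There are 200 camera calls.

## Task

Set the four rubber bungs out in order of size on the white board, one in the middle of each black pad: the largest on the pad next to the yellow block, then smaller and smaller towards the grey block. Stand each one upright, narrow end down as it is now, and leave the little green glass jar where it stands.

Things in the scene. Friction and masses are not known exactly. Their poses are not given: they have to be found in the camera images.
- bung_xl: largest of four loose red-brown rubber bungs (tapered stoppers, all the same colour), round, 52 mm across the top, 43 mm across the bottom, 44 mm tall, standing on the bench narrow end down, with a small dark dot on top. Origin: centre of its underside; z is its axis, up at the start.
- bung_l: second largest of four loose red-brown rubber bungs (tapered stoppers, all the same colour), round, 42 mm across the top, 34 mm across the bottom, 38 mm tall, standing on the bench narrow end down, with a small dark dot on top. Origin: centre of its underside; z is its axis, up at the start.
- bung_m: third largest of four loose red-brown rubber bungs (tapered stoppers, all the same colour), round, 33 mm across the top, 26 mm across the bottom, 33 mm tall, standing on the bench narrow end down, with a small dark dot on top. Origin: centre of its underside; z is its axis, up at the start.
- bung_s: smallest of four loose red-brown rubber bungs (tapered stoppers, all the same colour), round, 24 mm across the top, 18 mm across the bottom, 28 mm tall, standing on the bench narrow end down, with a small dark dot on top. Origin: centre of its underside; z is its axis, up at the start.
- pad1: number 1, counted from the robot's right (-y) to left, of four like round black pads, 64 mm across, 2 mm thick, 80 mm apart in a straight row along a white board (430 x 95 x 8 mm thick) fixed on the bench. Origin: centre of its underside; its top is 2 mm above that, 10 mm above the bench. y runs along the row, x across the board.
- pad2: number 2, counted from the robot's right (-y) to left, of four like round black pads, 64 mm across, 2 mm thick, 80 mm apart in a straight row along a white board (430 x 95 x 8 mm thick) fixed on the bench. Origin: centre of its underside; its top is 2 mm above that, 10 mm above the bench. y runs along the row, x across the board.
- pad3: number 3, counted from the robot's right (-y) to left, of four like round black pads, 64 mm across, 2 mm thick, 80 mm apart in a straight row along a white board (430 x 95 x 8 mm thick) fixed on the bench. Origin: centre of its underside; its top is 2 mm above that, 10 mm above the bench. y runs along the row, x across the board.
- pad4: number 4, counted from the robot's right (-y) to left, of four like round black pads, 64 mm across, 2 mm thick, 80 mm apart in a straight row along a white board (430 x 95 x 8 mm thick) fixed on the bench. Origin: centre of its underside; its top is 2 mm above that, 10 mm above the bench. y runs along the row, x across the board.
- yellow_block: fixed yellow block, 70 x 24 mm and 30 mm tall, on one end of the white board, its centre 75 mm beyond the centre of the last pad (a grey block of the same shape is on the other end; which end is which changes). It marks where the row begins. Origin: centre of its underside, on the board.
- jar: loose small green glass jar with an aluminium cap, 42 mm across, 55 mm tall, standing among the bungs; to be left alone. Origin: centre of its underside.
Things that resemble listed ones, but are neither listed nor needed, are in the scene too. Leave any blue or turquoise look-alike of the bung_xl alone.

How it is judged:
By the outcome, as a careful person would: the job done as asked, in the order asked, and still so for the second after the job is handed in, with the robot touching nothing.
It also fails if it takes over 93 s, if anything falls off the work surface, if the arm or the gripper's body presses on something with over 40 N, if the wrist force passes 120 N, or if a joint passes its speed limit or range.

## Working session

There is one attempt and no reset: what is moved stays moved. The work goes in short steps, Python scripts to look and compute and a tool call to move; the robot and the scene stay as the last step left them, time stands still between calls to the robot, and variables do not carry over. Pictures are saved under pics/ and viewed, about 12 in all and at most 16, crops included, and the job is handed in when it is done.

Besides the shell and the picture viewer there is one more tool, called after "Emit:" by a JSON object that holds its "fn" and its "kwargs", one argument or row to a line. send_rows: Moves the arm, as the interface text tells. Its arguments: {"type":"object","properties":{"plan":{"type":"array"},"grip_force":{"type":"number"}},"required":["plan"]}

```bash
mkdir -p pics; ls
cat > h.py <<'E'
import numpy as np,cv2
from cell import manip,camera,search_frame,masks_of,tip_of
def W(c):
    if 'world_from_camera' in c: return np.array(c['world_from_camera'])
    s=manip.read_state(); from scipy.spatial.transform import Rotation as R
    T=np.eye(4); T[:3,:3]=R.from_euler('xyz',s['eef_rot']).as_matrix(); T[:3,3]=s['eef_pos']
    return T@np.array(c['tool_from_camera'])
def cloud(c):
    z=c['z_map']; h,w=z.shape; f=h/2/np.tan(np.radians(c['fov_y'])/2)
    v,u=np.mgrid[:h,:w]; p=np.stack([u.ravel(),v.ravel()],1).astype(float)[:,None]
    K=np.array([[f,0,c['cx']],[0,f,c['cy']],[0,0,1.]])
    n=cv2.undistortPoints(p,K,np.array([c['k1'],0,0,0.])).reshape(h,w,2)
    P=np.stack([n[...,0]*z,-n[...,1]*z,-z,np.ones_like(z)],-1)
    return (P@W(c).T)[...,:3]
def save(c,n): cv2.imwrite(f'pics/{n}.png',c['color'][...,::-1])
E
python3 - <<'E'
from h import *
print(manip.read_state(), manip.tip_reach)
for n in ['scene','side','wrist']:
    T=None
    c=camera(n); save(c,n+'0'); P=cloud(c); T=W(c)
    print(n,c['fov_y'],c['k1'])
    for k in ['bung_xl','bung_l','bung_m','bung_s','pad1','yellow_block','jar']:
        for d in search_frame(k,n):
            a=(T@np.r_[d['at'],1])[:3]; print(k,round(d['confidence'],2),a.round(0))
E
cd pics; python3 -c "
import cv2,numpy as np;a=[cv2.imread(n+'0.png') for n in('scene','side')];cv2.imwrite('a.png',cv2.resize(a[0],(800,600)));cv2.imwrite('b.png',cv2.resize(a[1],(800,600)))"
```

```text
pics
{'clock': 0.0, 'joints': array([-1.34264135e+00,  3.00486837e-01,  1.52156291e+00, -9.03454979e-06,
        1.32072395e+00, -6.65681021e-02]), 'qd': array([-3.51787689e-04,  6.42993265e-04, -1.07700378e-03, -5.47672605e-04,
       -7.16694952e-05,  2.17214829e-03]), 'effort': array([ 3.25051100e-03, -5.31797647e+01, -3.52730727e+01,  7.08293659e-02,
        2.42868107e-02, -9.35314324e-05]), 'eef_pos': array([ 159.71864417, -526.04752578,  223.88537931]), 'eef_rot': array([-3.14041364e+00, -6.98305737e-05,  2.94725276e-01]), 'wrist_force': array([-0.26263358, -0.37981196,  0.68484354]), 'moment': array([-0.00870549, -0.04770151,  0.02082923]), 'finger_gap': 94.11727128677093} 19.0
scene 49.86244278730331 0.04676419729324283
bung_xl 0.88 [367. -82.  38.]
bung_xl 0.86 [376.  25.  38.]
bung_xl 0.84 [ 546. -230.   37.]
bung_xl 0.82 [ 475. -108.   40.]
bung_xl 0.8 [ 394. -181.   42.]
bung_xl 0.24 [669. -68.   8.]
bung_l 0.82 [476. 111.  32.]
bung_l 0.65 [467.  15.  39.]
bung_l 0.56 [457. 272.  23.]
bung_m 0.82 [476. 111.  32.]
bung_m 0.65 [467.  15.  39.]
bung_m 0.56 [457. 272.  23.]
[... 151 characters left out ...]
ock 0.87 [619. 237.  41.]
jar 0.83 [ 450. -263.   35.]
side 53.43409858750907 0.011638289676162603
bung_xl 0.97 [348. -71.  41.]
bung_xl 0.92 [455. -96.  41.]
bung_xl 0.7 [ 532. -223.   38.]
bung_xl 0.58 [ 377. -173.   41.]
bung_l 0.65 [452. 272.  28.]
bung_l 0.56 [450.  23.  37.]
bung_l 0.54 [466. 120.  32.]
bung_m 0.65 [452. 272.  28.]
bung_m 0.56 [450.  23.  37.]
bung_m 0.54 [466. 120.  32.]
bung_s 0.65 [452. 272.  28.]
bung_s 0.56 [450.  23.  37.]
bung_s 0.54 [466. 120.  32.]
pad1 0.96 [637.  88.  10.]
pad1 0.71 [650.  12.  13.]
pad1 0.62 [670. -67.  10.]
pad1 0.57 [618. 163.   7.]
yellow_block 0.6 [597. 245.  35.]
jar 0.62 [ 437. -254.   33.]
wrist 64.37445864207164 -0.04161901632130069
```

View pics/a.png

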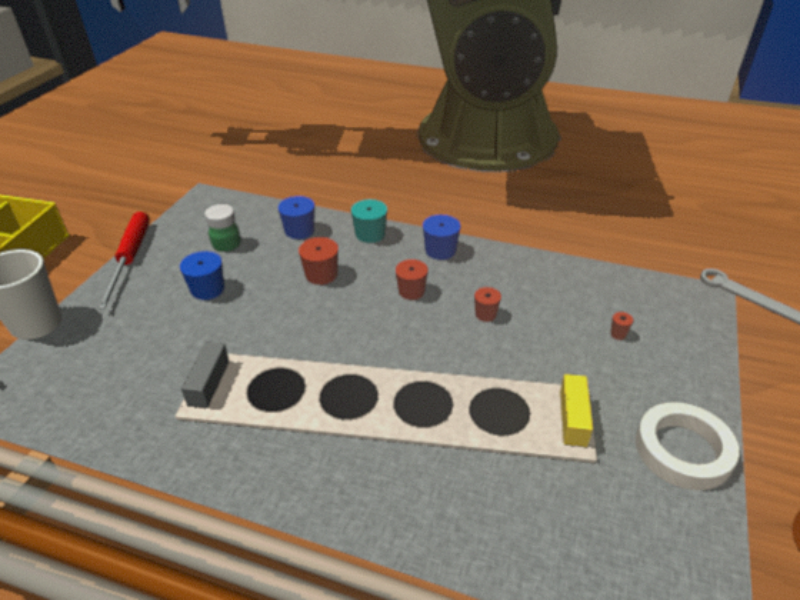

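View pics/b.png

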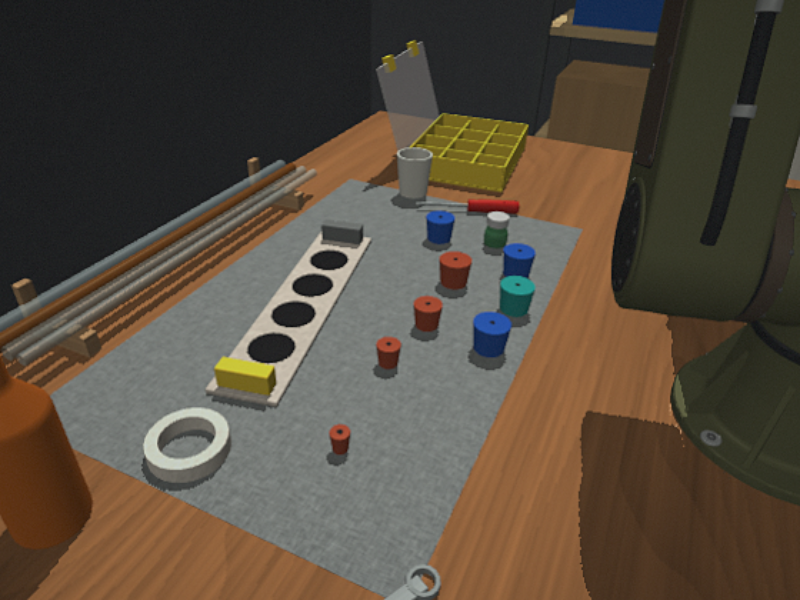

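Red bungs in the scene picture (800×600): XL (319,260), L (411,280), M (487,304), S (621,326). Look-alikes: blue (203,275), (297,217) and (442,236), teal (370,220). The jar is at (223,228). The yellow block is at (577,410), on the +y end, so XL goes on pad4, L on pad3, M on pad2 and S on pad1.

```bash
cat > meas.py <<'E'
from h import *
def meas(n,c=None):
    c=camera(n) if c is None else c; P=cloud(c); hsv=cv2.cvtColor(c['color'],cv2.COLOR_RGB2HSV); H,S,V=[hsv[...,i].astype(int) for i in range(3)]
    x,y,z=P[...,0],P[...,1],P[...,2]; ok=(c['z_map']>0)&(x>250)&(x<750)&(y>-350)&(y<400)
    red=ok&((H<9)|(H>172))&(S>120)&(z>8)&(z<80)
    k,l,st,_=cv2.connectedComponentsWithStats(red.astype(np.uint8))
    for i in range(1,k):
        if st[i,4]<40: continue
        m=cv2.dilate((l==i).astype(np.uint8),np.ones((3,3)))>0
        m&=ok; zt=np.percentile(z[l==i],90); t=m&(z>zt-4)&(z<zt+5)
        (a,b),r=cv2.minEnclosingCircle(np.stack([x[t],y[t]],1).astype(np.float32))
        print(n,'red',st[i],'top %.1f med %.1f %.1f circ %.1f %.1f r %.1f'%(zt,np.median(x[t]),np.median(y[t]),a,b,r))
    blk=ok&(V<60)&(z<18)&(z>2)
    k,l,st,_=cv2.connectedComponentsWithStats(blk.astype(np.uint8))
    for i in range(1,k):
        if st[i,4]<150: continue
        m=l==i; (a,b),r=cv2.minEnclosingCircle(np.stack([x[m],y[m]],1).astype(np.float32))
        print(n,'pad',st[i],'z %.1f circ %.1f %.1f r %.1f'%(np.median(z[m]),a,b,r))
if __name__=='__main__':
    import sys
    for n in sys.argv[1:]: meas(n)
E
python3 meas.py scene side
python3 -c "
import cv2;a=cv2.imread('pics/scene0.png')[120:260,110:470];cv2.imwrite('pics/crop.png',cv2.resize(a,None,fx=2.2,fy=2.2))"
```

```text
scene red [209 166  28  31 656] top 44.7 med 463.1 -110.5 circ 461.8 -111.2 r 27.0
scene red [277 182  22  25 436] top 37.6 med 458.4 14.0 circ 456.0 14.1 r 21.6
scene red [332 201  19  22 285] top 32.8 med 470.9 114.9 circ 469.9 115.4 r 16.9
scene red [429 219  14  16 168] top 27.7 med 453.7 271.2 circ 452.3 271.4 r 12.4
scene pad [174 258  39  30 879] z 9.2 circ 667.9 -68.9 r 30.5
scene pad [224 263  40  30 894] z 9.2 circ 651.6 8.8 r 30.2
scene pad [277 268  39  30 628] z 9.1 circ 635.1 87.3 r 30.0
side red [308 176  22  25 439] top 45.9 med 461.0 -110.6 circ 461.4 -113.2 r 27.5
side red [290 207  19  23 351] top 39.8 med 455.2 13.9 circ 456.0 12.3 r 21.6
side red [264 236  16  20 265] top 34.6 med 468.5 114.7 circ 468.5 112.4 r 17.3
side red [231 297  14  19 199] top 29.7 med 451.0 271.1 circ 451.7 269.8 r 12.2
side pad [218 176  25  13 263] z 11.1 circ 665.9 -68.6 r 30.4
side pad [205 192  28  16 325] z 11.2 circ 649.9 9.5 r 30.9
side pad [191 212  29  17 401] z 11.0 circ 633.3 87.4 r 31.0
side pad [174 234  32  20 509] z 11.0 circ 616.3 165.4 r 31.0
```

View pics/crop.png

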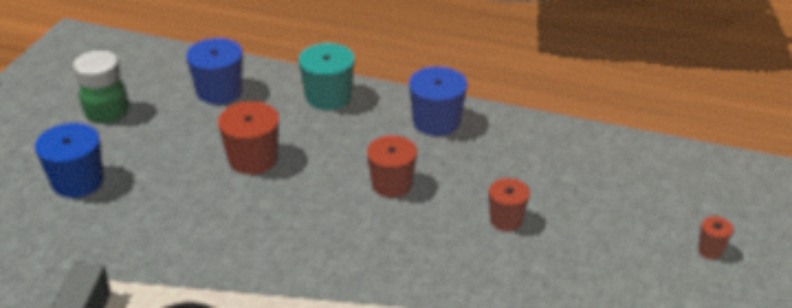

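Sizes match the names: measured top radii are 27, 21.6, 16.9 and 12.4 mm, and the two cameras agree to about 2 mm. I'll turn the tool to yaw 102° so the jaws open across the board.

Emit:
{"fn": "send_rows", "kwargs": {
  "plan": [
    {"travel": [0, 0, 0], "delta_rot": [0, 0, -9.5], "fingers": -0.5},
    {"travel": [0, 0, 0], "delta_rot": [0, 0, -9.5], "fingers": -0.5},
    {"travel": [0, 0, 0], "delta_rot": [0, 0, -9.5], "fingers": -0.5},
    {"travel": [0, 0, 0], "delta_rot": [0, 0, -9.5], "fingers": -0.5},
    {"travel": [0, 0, 0], "delta_rot": [0, 0, -9.5], "fingers": -0.5},
    {"travel": [0, 0, 0], "delta_rot": [0, 0, -9.5], "fingers": -0.5},
    {"travel": [0, 0, 0], "delta_rot": [0, 0, -9.5], "fingers": -0.5},
    {"travel": [0, 0, 0], "delta_rot": [0, 0, -9.5], "fingers": -0.5},
    {"travel": [0, 0, 0], "delta_rot": [0, 0, -9.1], "fingers": -0.5},
    {"travel": [30, 34, 6], "delta_rot": [0, 0, 0], "fingers": -0.5},
    {"travel": [35, 39, 7], "delta_rot": [0, 0, 0], "fingers": -0.5},
    {"travel": [35, 39, 7], "delta_rot": [0, 0, 0], "fingers": -0.5},
    {"travel": [35, 39, 7], "delta_rot": [0, 0, 0], "fingers": -0.5},
    {"travel": [35, 39, 7], "delta_rot": [0, 0, 0], "fingers": -0.5},
    {"travel": [35, 39, 7], "delta_rot": [0, 0, 0], "fingers": -0.5},
    {"travel": [35, 39, 7], "delta_rot": [0, 0, 0], "fingers": -0.5},
    {"travel": [35, 39, 7], "delta_rot": [0, 0, 0], "fingers": -0.5},
    {"travel": [35, 39, 7], "delta_rot": [0, 0, 0], "fingers": -0.5},
    {"travel": [32, 35, 6], "delta_rot": [0, 0, 0], "fingers": -0.5},
    {"travel": [0, 0, 0], "delta_rot": [0, 0, 0], "fingers": -0.5}
  ]
}}

```text
clock: 3.8
eef_pos: [462.3, -110.4, 156.0]
eef_rot: [-3.141, -0.0, 1.784]
wrist_force: [0.5, 0.1, -0.6]
finger_gap: 70.2
```

```bash
cat > go.py <<'E'
import sys
from h import *
from scipy.spatial.transform import Rotation as R
# usage: go.py x y z ... : tool-axis shift to each successive world point
s=manip.read_state(); r=R.from_euler('xyz',s['eef_rot']); p=np.array(s['eef_pos'])
print('t %.2f'%s['clock'],'pos',p.round(1),'rot',np.degrees(s['eef_rot']).round(2),'gap %.1f'%s['finger_gap'],'F',np.round(s['wrist_force'],1))
print('turn to yaw102, tool axes', np.degrees((r.inv()*R.from_euler('xyz',[np.pi,0,np.radians(102)])).as_rotvec()).round(2))
for i in range(1,len(sys.argv),3):
    q=np.array(sys.argv[i:i+3],float); print('shift',r.inv().apply(q-p).round(1)); p=q
E
python3 go.py 461.5 -112 34  617.2 165.4 46
```

```text
t 3.80 pos [ 462.3 -110.4  156. ] rot [-1.7997e+02 -3.0000e-02  1.0220e+02] gap 70.2 F [ 0.5  0.1 -0.6]
turn to yaw102, tool axes [-0.03 -0.03  0.2 ]
shift [ -1.4  -1.1 122. ]
shift [238.2 210.8 -12. ]
```

Emit:
{"fn": "send_rows", "kwargs": {
  "plan": [
    {"travel": [-1.4, -1.1, 20], "delta_rot": [0, 0, 0.2], "fingers": -0.5},
    {"travel": [0, 0, 30], "delta_rot": [0, 0, 0], "fingers": -0.5},
    {"travel": [0, 0, 30], "delta_rot": [0, 0, 0], "fingers": -0.5},
    {"travel": [0, 0, 25], "delta_rot": [0, 0, 0], "fingers": -0.5},
    {"travel": [0, 0, 12], "delta_rot": [0, 0, 0], "fingers": -0.5},
    {"travel": [0, 0, 5], "delta_rot": [0, 0, 0], "fingers": -0.5},
    {"travel": [0, 0, 0], "delta_rot": [0, 0, 0], "fingers": 0.1},
    {"travel": [0, 0, 0], "delta_rot": [0, 0, 0], "fingers": 0.1},
    {"travel": [0, 0, 0], "delta_rot": [0, 0, 0], "fingers": 0.1},
    {"travel": [0, 0, 0], "delta_rot": [0, 0, 0], "fingers": 0.1},
    {"travel": [0, 0, 0], "delta_rot": [0, 0, 0], "fingers": 0.1},
    {"travel": [0, 0, -10], "delta_rot": [0, 0, 0], "fingers": 0.1},
    {"travel": [0, 0, -30], "delta_rot": [0, 0, 0], "fingers": 0.1},
    {"travel": [0, 0, -40], "delta_rot": [0, 0, 0], "fingers": 0.1},
    {"travel": [0, 0, 0], "delta_rot": [0, 0, 0], "fingers": 0.1}
  ],
  "grip_force": 20
}}

```text
clock: 5.68
eef_pos: [461.8, -114.5, 117.4]
eef_rot: [3.137, 0.003, 1.777]
wrist_force: [-0.2, -0.2, -0.7]
finger_gap: 50.3
```

```bash
python3 go.py 617.2 165.4 46
python3 - <<'E'
from h import *
c=camera('side');save(c,'g1');P=cloud(c)
a=c['color'][...,::-1]; cv2.imwrite('pics/g1.png',cv2.resize(a,(800,600)))
E
```

```text
t 5.67 pos [ 461.8 -114.5  117.4] rot [1.7975e+02 1.5000e-01 1.0180e+02] gap 50.3 F [-0.2 -0.2 -0.7]
turn to yaw102, tool axes [ 0.25  0.15 -0.2 ]
shift [242.4 209.   71.7]
```

View pics/g1.png

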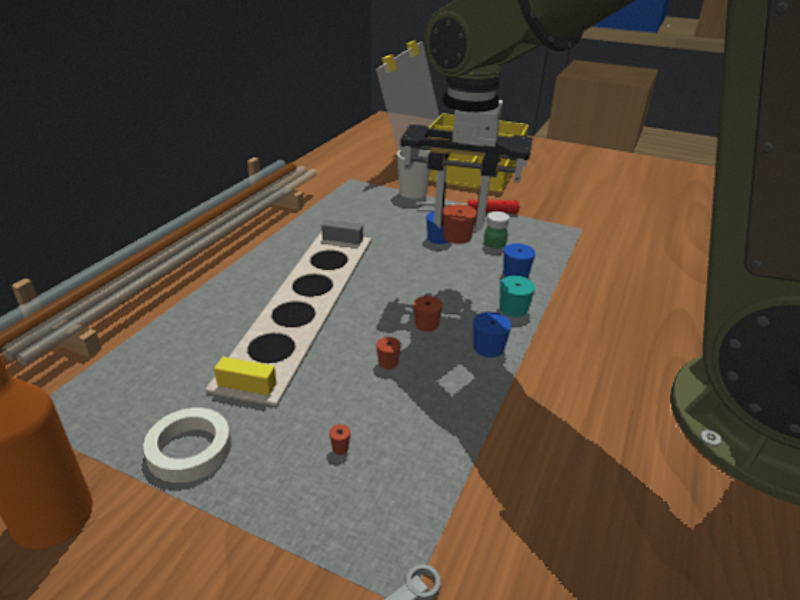

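The side view shows XL held at (458,222), with a gap of 50.3 mm, and its neighbours undisturbed. Now carrying it over pad4 and checking it there.

Emit:
{"fn": "send_rows", "kwargs": {
  "plan": [
    {"travel": [20, 17, 0], "delta_rot": [0, 0, 0], "fingers": 0.1},
    {"travel": [36, 31, 0], "delta_rot": [0, 0, 0], "fingers": 0.1},
    {"travel": [36, 31, 0], "delta_rot": [0, 0, 0], "fingers": 0.1},
    {"travel": [36, 31, 0], "delta_rot": [0, 0, 0], "fingers": 0.1},
    {"travel": [36, 31, 0], "delta_rot": [0, 0, 0], "fingers": 0.1},
    {"travel": [36, 31, 10], "delta_rot": [0, 0, 0], "fingers": 0.1},
    {"travel": [25, 24, 20], "delta_rot": [0, 0, 0], "fingers": 0.1},
    {"travel": [15, 13, 20], "delta_rot": [0, 0, 0], "fingers": 0.1},
    {"travel": [0, 0, 0], "delta_rot": [0, 0, 0], "fingers": 0.1},
    {"travel": [0, 0, 0], "delta_rot": [0, 0, 0], "fingers": 0.1}
  ]
}}

```text
clock: 6.98
eef_pos: [615.9, 162.8, 64.5]
eef_rot: [-3.141, 0.0, 1.776]
wrist_force: [0.6, 0.2, -0.9]
finger_gap: 50.5
```

```bash
python3 go.py 617.2 165.4 46; python3 meas.py scene side | grep red
```

```text
t 6.97 pos [615.9 162.8  64.5] rot [-1.7997e+02  1.0000e-02  1.0177e+02] gap 50.5 F [ 0.6  0.2 -0.9]
turn to yaw102, tool axes [-0.03  0.01 -0.23]
shift [ 2.3  1.8 18.5]
scene red [277 182  22  26 439] top 37.7 med 457.7 14.2 circ 456.3 13.2 r 21.0
scene red [332 203   6  14  58] top 33.0 med 472.0 104.4 circ 473.1 104.0 r 12.5
scene red [428 219  15  17 163] top 27.7 med 453.3 271.1 circ 452.6 270.8 r 12.5
scene red [337 264   9  22 140] top 72.1 med 637.8 154.5 circ 640.8 154.1 r 9.6
scene red [359 266  10  21 103] top 72.0 med 631.0 182.5 circ 637.9 184.2 r 12.3
side red [290 207  19  23 353] top 39.8 med 455.4 14.6 circ 455.7 11.5 r 21.8
side red [173 209  28  33 705] top 75.3 med 616.0 167.5 circ 615.6 164.4 r 28.2
side red [264 236  16  20 266] top 34.7 med 468.1 114.7 circ 469.2 113.7 r 17.1
side red [231 298  14  18 190] top 29.9 med 451.4 270.4 circ 452.5 269.9 r 12.3
```

XL hangs within about 1 mm of pad4's centre (side camera). Lowering 20 mm, releasing and backing off towards L.

Emit:
{"fn": "send_rows", "kwargs": {
  "plan": [
    {"travel": [0, 0.7, 10], "delta_rot": [0, 0, 0], "fingers": 0.1},
    {"travel": [0, 0, 7], "delta_rot": [0, 0, 0], "fingers": 0.1},
    {"travel": [0, 0, 3], "delta_rot": [0, 0, 0], "fingers": 0.1},
    {"travel": [0, 0, 0], "delta_rot": [0, 0, 0], "fingers": 0.1},
    {"travel": [0, 0, 0], "delta_rot": [0, 0, 0], "fingers": 0.1},
    {"travel": [0, 0, 0], "delta_rot": [0, 0, 0], "fingers": -0.2},
    {"travel": [0, 0, 0], "delta_rot": [0, 0, 0], "fingers": -0.45},
    {"travel": [0, 0, 0], "delta_rot": [0, 0, 0], "fingers": -0.5},
    {"travel": [0, 0, -15], "delta_rot": [0, 0, 0], "fingers": -0.5},
    {"travel": [0, 0, -35], "delta_rot": [0, 0, 0], "fingers": -0.5},
    {"travel": [0, 0, -30], "delta_rot": [0, 0, 0], "fingers": -0.4},
    {"travel": [-20, -30, 0], "delta_rot": [0, 0, 0], "fingers": -0.4},
    {"travel": [-30, -45, 0], "delta_rot": [0, 0, 0], "fingers": -0.4},
    {"travel": [-30, -45, 0], "delta_rot": [0, 0, 0], "fingers": -0.4},
    {"travel": [-20, -35, 0], "delta_rot": [0, 0, 0], "fingers": -0.4},
    {"travel": [-15, -30, 0], "delta_rot": [0, 0, 0], "fingers": -0.4},
    {"travel": [0, 0, 0], "delta_rot": [0, 0, 0], "fingers": -0.4}
  ]
}}

```text
clock: 9.2
eef_pos: [458.7, 12.4, 125.7]
eef_rot: [3.14, 0.0, 1.775]
wrist_force: [0.6, -0.1, -0.4]
finger_gap: 65.8
```

```bash
python3 go.py 456 13.3 29  634.2 87.4 60; python3 meas.py scene side | grep red
```

```text
t 9.20 pos [458.7  12.4 125.7] rot [1.7992e+02 2.0000e-02 1.0170e+02] gap 65.8 F [ 0.6 -0.1 -0.4]
turn to yaw102, tool axes [ 0.08  0.02 -0.3 ]
shift [ 1.5 -2.5 96.6]
shift [ 36.4 189.6 -30.8]
scene red [277 182  22  26 435] top 37.6 med 458.1 14.0 circ 457.2 13.2 r 21.6
scene red [332 202  19  21 285] top 32.8 med 470.9 115.0 circ 468.9 114.4 r 16.9
scene red [429 219  14  17 174] top 27.8 med 453.2 271.2 circ 452.2 271.6 r 12.5
scene red [ 335  254   36   44 1160] top 54.0 med 619.0 165.8 circ 617.1 165.7 r 26.2
side red [290 207  19  23 355] top 39.8 med 455.1 14.2 circ 457.0 13.0 r 21.7
side red [175 217  28  34 748] top 55.5 med 615.1 166.5 circ 616.9 163.8 r 26.6
side red [264 236  16  20 263] top 34.8 med 468.3 114.9 circ 469.1 113.4 r 17.4
side red [231 297  14  19 198] top 29.6 med 451.2 270.8 circ 451.5 270.0 r 12.0
```

XL stands on pad4 at (617,165). Now L.

Emit:
{"fn": "send_rows", "kwargs": {
  "plan": [
    {"travel": [1, -2, 20], "delta_rot": [0, 0, -0.3], "fingers": -0.4},
    {"travel": [0, 0, 30], "delta_rot": [0, 0, 0], "fingers": -0.4},
    {"travel": [0, 0, 28], "delta_rot": [0, 0, 0], "fingers": -0.4},
    {"travel": [0, 0, 13], "delta_rot": [0, 0, 0], "fingers": -0.4},
    {"travel": [0, 0, 5], "delta_rot": [0, 0, 0], "fingers": -0.4},
    {"travel": [0, 0, 0], "delta_rot": [0, 0, 0], "fingers": 0.3},
    {"travel": [0, 0, 0], "delta_rot": [0, 0, 0], "fingers": 0.3},
    {"travel": [0, 0, 0], "delta_rot": [0, 0, 0], "fingers": 0.3},
    {"travel": [0, 0, 0], "delta_rot": [0, 0, 0], "fingers": 0.3},
    {"travel": [0, 0, 0], "delta_rot": [0, 0, 0], "fingers": 0.3},
    {"travel": [0, 0, -10], "delta_rot": [0, 0, 0], "fingers": 0.3},
    {"travel": [0, 0, -30], "delta_rot": [0, 0, 0], "fingers": 0.3},
    {"travel": [0, 0, -30], "delta_rot": [0, 0, 0], "fingers": 0.3},
    {"travel": [8, 40, 0], "delta_rot": [0, 0, 0], "fingers": 0.3},
    {"travel": [9, 45, 0], "delta_rot": [0, 0, 0], "fingers": 0.3},
    {"travel": [8, 45, 10], "delta_rot": [0, 0, 0], "fingers": 0.3},
    {"travel": [7, 40, 15], "delta_rot": [0, 0, 0], "fingers": 0.3},
    {"travel": [4, 19, 15], "delta_rot": [0, 0, 0], "fingers": 0.3},
    {"travel": [0, 0, 0], "delta_rot": [0, 0, 0], "fingers": 0.3},
    {"travel": [0, 0, 0], "delta_rot": [0, 0, 0], "fingers": 0.3}
  ]
}}

```text
clock: 11.8
eef_pos: [634.0, 88.3, 59.3]
eef_rot: [3.141, 0.0, 1.782]
wrist_force: [-0.2, 0.7, -0.9]
finger_gap: 39.8
```

```bash
python3 go.py 634.2 87.4 39; python3 meas.py scene side | grep red
```

```text
t 11.80 pos [634.   88.3  59.3] rot [179.99   0.   102.08] gap 39.8 F [-0.2  0.7 -0.9]
turn to yaw102, tool axes [0.01 0.   0.08]
shift [-0.9  0.  20.3]
scene red [332 201  19  22 302] top 32.8 med 470.8 115.2 circ 469.1 115.6 r 17.5
scene red [429 219  14  17 167] top 28.0 med 454.0 271.2 circ 452.3 271.1 r 12.3
scene red [ 335  254   36   44 1169] top 54.0 med 618.9 166.0 circ 617.1 166.0 r 26.4
scene red [304 266   5  14  47] top 60.7 med 646.6 104.0 circ 649.0 105.3 r 7.8
side red [192 191  20  25 385] top 70.1 med 635.6 90.2 circ 632.7 87.7 r 23.7
side red [175 217  28  34 750] top 55.5 med 615.3 166.4 circ 617.2 164.6 r 26.9
side red [264 236  16  20 260] top 34.5 med 468.2 114.9 circ 469.1 114.1 r 17.1
side red [231 297  14  19 197] top 29.6 med 451.7 270.7 circ 452.1 269.8 r 12.0
```

Emit:
{"fn": "send_rows", "kwargs": {
  "plan": [
    {"travel": [-1, 0, 10], "delta_rot": [0, 0, 0], "fingers": 0.3},
    {"travel": [0, 0, 7], "delta_rot": [0, 0, 0], "fingers": 0.3},
    {"travel": [0, 0, 3], "delta_rot": [0, 0, 0], "fingers": 0.3},
    {"travel": [0, 0, 0], "delta_rot": [0, 0, 0], "fingers": 0.3},
    {"travel": [0, 0, 0], "delta_rot": [0, 0, 0], "fingers": 0.3},
    {"travel": [0, 0, 0], "delta_rot": [0, 0, 0], "fingers": 0},
    {"travel": [0, 0, 0], "delta_rot": [0, 0, 0], "fingers": -0.25},
    {"travel": [0, 0, 0], "delta_rot": [0, 0, 0], "fingers": -0.3},
    {"travel": [0, 0, -15], "delta_rot": [0, 0, 0], "fingers": -0.3},
    {"travel": [0, 0, -35], "delta_rot": [0, 0, 0], "fingers": -0.3},
    {"travel": [0, 0, -30], "delta_rot": [0, 0, 0], "fingers": -0.2},
    {"travel": [12, -30, 0], "delta_rot": [0, 0, 0], "fingers": -0.2},
    {"travel": [15, -40, 0], "delta_rot": [0, 0, 0], "fingers": -0.2},
    {"travel": [15, -40, 0], "delta_rot": [0, 0, 0], "fingers": -0.2},
    {"travel": [12, -30, 0], "delta_rot": [0, 0, 0], "fingers": -0.2},
    {"travel": [7, -15, 0], "delta_rot": [0, 0, 0], "fingers": -0.2},
    {"travel": [0, 0, 0], "delta_rot": [0, 0, 0], "fingers": -0.2}
  ]
}}

```text
clock: 14.02
eef_pos: [470.2, 115.1, 119.6]
eef_rot: [3.14, 0.0, 1.782]
wrist_force: [0.6, 0.3, -1.1]
finger_gap: 56.6
```

```bash
python3 go.py 469.3 114.3 26  650.8 9 57; python3 meas.py scene side | grep red
```

```text
t 14.03 pos [470.2 115.1 119.6] rot [179.91   0.   102.13] gap 56.6 F [ 0.6  0.3 -1.1]
turn to yaw102, tool axes [0.09 0.   0.13]
shift [-0.5 -1.2 93.6]
shift [-141.1  155.4  -30.8]
scene red [332 201  19  22 291] top 32.7 med 470.9 115.0 circ 468.8 115.8 r 17.6
scene red [429 219  14  17 159] top 27.9 med 454.5 270.9 circ 453.3 271.3 r 11.8
scene red [283 255  27  35 709] top 47.7 med 636.4 88.0 circ 635.2 86.4 r 21.7
scene red [ 335  254   36   44 1171] top 54.0 med 619.1 165.9 circ 617.0 165.2 r 26.5
side red [ 175  198   40   53 1151] top 55.3 med 615.0 166.9 circ 616.3 164.4 r 26.0
side red [264 236  16  20 263] top 34.5 med 468.0 115.5 circ 469.1 113.2 r 17.1
side red [231 298  14  18 196] top 29.8 med 451.7 271.1 circ 451.6 270.1 r 12.1
```

L stands on pad3 at about (635,87). Now M.

Emit:
{"fn": "send_rows", "kwargs": {
  "plan": [
    {"travel": [-0.5, -1, 20], "delta_rot": [0, 0, 0], "fingers": -0.2},
    {"travel": [0, 0, 30], "delta_rot": [0, 0, 0], "fingers": -0.2},
    {"travel": [0, 0, 26], "delta_rot": [0, 0, 0], "fingers": -0.2},
    {"travel": [0, 0, 12], "delta_rot": [0, 0, 0], "fingers": -0.2},
    {"travel": [0, 0, 5], "delta_rot": [0, 0, 0], "fingers": -0.2},
    {"travel": [0, 0, 0], "delta_rot": [0, 0, 0], "fingers": 0.5},
    {"travel": [0, 0, 0], "delta_rot": [0, 0, 0], "fingers": 0.5},
    {"travel": [0, 0, 0], "delta_rot": [0, 0, 0], "fingers": 0.5},
    {"travel": [0, 0, 0], "delta_rot": [0, 0, 0], "fingers": 0.5},
    {"travel": [0, 0, 0], "delta_rot": [0, 0, 0], "fingers": 0.5},
    {"travel": [0, 0, -10], "delta_rot": [0, 0, 0], "fingers": 0.5},
    {"travel": [0, 0, -30], "delta_rot": [0, 0, 0], "fingers": 0.5},
    {"travel": [0, 0, -30], "delta_rot": [0, 0, 0], "fingers": 0.5},
    {"travel": [-30, 33, 0], "delta_rot": [0, 0, 0], "fingers": 0.5},
    {"travel": [-36, 40, 0], "delta_rot": [0, 0, 0], "fingers": 0.5},
    {"travel": [-36, 40, 10], "delta_rot": [0, 0, 0], "fingers": 0.5},
    {"travel": [-26, 29, 15], "delta_rot": [0, 0, 0], "fingers": 0.5},
    {"travel": [-13, 13.5, 15], "delta_rot": [0, 0, 0], "fingers": 0.5},
    {"travel": [0, 0, 0], "delta_rot": [0, 0, 0], "fingers": 0.5},
    {"travel": [0, 0, 0], "delta_rot": [0, 0, 0], "fingers": 0.5}
  ]
}}

```text
clock: 16.62
eef_pos: [650.6, 9.3, 56.3]
eef_rot: [3.141, -0.0, 1.782]
wrist_force: [-0.5, -0.1, -0.7]
finger_gap: 30.9
```

```bash
python3 go.py 650.8 9 36; python3 meas.py scene side | grep red
```

```text
t 16.62 pos [650.6   9.3  56.3] rot [179.98  -0.   102.11] gap 30.9 F [-0.5 -0.1 -0.7]
turn to yaw102, tool axes [ 0.02 -0.    0.11]
shift [-0.3  0.1 20.3]
scene red [429 219  14  17 168] top 27.7 med 454.3 271.2 circ 453.5 270.8 r 12.5
scene red [283 255  27  36 734] top 47.9 med 636.3 87.9 circ 635.7 87.2 r 21.6
scene red [ 335  254   35   44 1165] top 54.0 med 618.6 166.0 circ 617.2 164.9 r 26.1
side red [209 175  14  19 210] top 65.3 med 651.1 13.6 circ 649.6 10.4 r 19.1
side red [ 175  199   40   52 1142] top 55.3 med 614.9 166.0 circ 618.5 134.5 r 57.4
side red [231 297  14  19 198] top 29.4 med 451.3 270.7 circ 452.1 270.2 r 11.5
```

Emit:
{"fn": "send_rows", "kwargs": {
  "plan": [
    {"travel": [-0.8, 0, 10], "delta_rot": [0, 0, 0], "fingers": 0.5},
    {"travel": [0, 0, 7], "delta_rot": [0, 0, 0], "fingers": 0.5},
    {"travel": [0, 0, 3], "delta_rot": [0, 0, 0], "fingers": 0.5},
    {"travel": [0, 0, 0], "delta_rot": [0, 0, 0], "fingers": 0.5},
    {"travel": [0, 0, 0], "delta_rot": [0, 0, 0], "fingers": 0.5},
    {"travel": [0, 0, 0], "delta_rot": [0, 0, 0], "fingers": 0.2},
    {"travel": [0, 0, 0], "delta_rot": [0, 0, 0], "fingers": -0.1},
    {"travel": [0, 0, 0], "delta_rot": [0, 0, 0], "fingers": -0.1},
    {"travel": [0, 0, -15], "delta_rot": [0, 0, 0], "fingers": -0.1},
    {"travel": [0, 0, -35], "delta_rot": [0, 0, 0], "fingers": -0.1},
    {"travel": [0, 0, -30], "delta_rot": [0, 0, 0], "fingers": 0},
    {"travel": [33, -16, 0], "delta_rot": [0, 0, 0], "fingers": 0},
    {"travel": [45, -21, 0], "delta_rot": [0, 0, 0], "fingers": 0},
    {"travel": [45, -21, 0], "delta_rot": [0, 0, 0], "fingers": 0},
    {"travel": [45, -21, 0], "delta_rot": [0, 0, 0], "fingers": 0},
    {"travel": [45, -21, 0], "delta_rot": [0, 0, 0], "fingers": 0},
    {"travel": [45, -21, 0], "delta_rot": [0, 0, 0], "fingers": 0},
    {"travel": [25, -12, 0], "delta_rot": [0, 0, 0], "fingers": 0},
    {"travel": [15, -7, 0], "delta_rot": [0, 0, 0], "fingers": 0},
    {"travel": [0, 0, 0], "delta_rot": [0, 0, 0], "fingers": 0}
  ]
}}

```text
clock: 19.23
eef_pos: [451.8, 270.5, 116.0]
eef_rot: [3.141, -0.0, 1.783]
wrist_force: [-0.5, 0.6, 0.1]
finger_gap: 46.8
```

```bash
python3 go.py 452 270.7 23  667 -68.8 123; python3 meas.py scene side | grep red
```

```text
t 19.23 pos [451.8 270.5 116. ] rot [ 1.7996e+02 -1.0000e-02  1.0215e+02] gap 46.8 F [-0.5  0.6  0.1]
turn to yaw102, tool axes [ 0.04 -0.01  0.15]
shift [ 0.2  0.2 93. ]
shift [-377.1  138.8  -99.9]
scene red [429 219  14  17 170] top 27.8 med 453.8 271.2 circ 452.5 271.2 r 11.8
scene red [233 254  20  28 438] top 42.8 med 651.2 9.3 circ 650.1 9.5 r 16.8
scene red [283 255  27  35 718] top 48.0 med 636.2 87.7 circ 634.9 86.9 r 21.5
scene red [ 335  254   36   44 1164] top 53.9 med 618.5 165.8 circ 617.2 165.9 r 26.4
side red [175 217  28  34 692] top 55.6 med 615.7 168.6 circ 616.2 165.4 r 27.0
side red [231 297  14  19 199] top 29.9 med 451.4 270.7 circ 451.4 269.4 r 12.3
```

Emit:
{"fn": "send_rows", "kwargs": {
  "plan": [
    {"travel": [0, 0, 25], "delta_rot": [0, 0, 0], "fingers": 0},
    {"travel": [0, 0, 30], "delta_rot": [0, 0, 0], "fingers": 0},
    {"travel": [0, 0, 22], "delta_rot": [0, 0, 0], "fingers": 0},
    {"travel": [0, 0, 11], "delta_rot": [0, 0, 0], "fingers": 0},
    {"travel": [0, 0, 5], "delta_rot": [0, 0, 0], "fingers": 0},
    {"travel": [0, 0, 0], "delta_rot": [0, 0, 0], "fingers": 0.7},
    {"travel": [0, 0, 0], "delta_rot": [0, 0, 0], "fingers": 0.7},
    {"travel": [0, 0, 0], "delta_rot": [0, 0, 0], "fingers": 0.7},
    {"travel": [0, 0, 0], "delta_rot": [0, 0, 0], "fingers": 0.7},
    {"travel": [0, 0, 0], "delta_rot": [0, 0, 0], "fingers": 0.7},
    {"travel": [0, 0, -15], "delta_rot": [0, 0, 0], "fingers": 0.7},
    {"travel": [0, 0, -35], "delta_rot": [0, 0, 0], "fingers": 0.7},
    {"travel": [0, 0, -40], "delta_rot": [0, 0, 0], "fingers": 0.7},
    {"travel": [-27, 10, 0], "delta_rot": [0, 0, 0], "fingers": 0.7},
    {"travel": [-40, 15, 0], "delta_rot": [0, 0, 0], "fingers": 0.7},
    {"travel": [-40, 15, 0], "delta_rot": [0, 0, 0], "fingers": 0.7},
    {"travel": [-40, 15, 0], "delta_rot": [0, 0, 0], "fingers": 0.7},
    {"travel": [-40, 15, 0], "delta_rot": [0, 0, 0], "fingers": 0.7},
    {"travel": [-40, 15, 0], "delta_rot": [0, 0, 0], "fingers": 0.7},
    {"travel": [-40, 15, 0], "delta_rot": [0, 0, 0], "fingers": 0.7}
  ]
}}

```text
clock: 21.82
eef_pos: [606.1, 28.7, 113.3]
eef_rot: [3.141, 0.0, 1.782]
wrist_force: [-0.3, 0.0, 0.9]
finger_gap: 22.0
```

Emit:
{"fn": "send_rows", "kwargs": {
  "plan": [
    {"travel": [-40, 15, 0], "delta_rot": [0, 0, 0], "fingers": 0.7},
    {"travel": [-40, 14, 10], "delta_rot": [0, 0, 0], "fingers": 0.7},
    {"travel": [-20, 7, 25], "delta_rot": [0, 0, 0], "fingers": 0.7},
    {"travel": [-10, 3, 25], "delta_rot": [0, 0, 0], "fingers": 0.7},
    {"travel": [0, 0, 0], "delta_rot": [0, 0, 0], "fingers": 0.7},
    {"travel": [0, 0, 0], "delta_rot": [0, 0, 0], "fingers": 0.7}
  ]
}}

```text
clock: 22.58
eef_pos: [667.0, -69.0, 54.0]
eef_rot: [3.14, 0.0, 1.782]
wrist_force: [0.9, -0.2, -0.4]
finger_gap: 22.3
```

```bash
python3 go.py 667 -68.8 33; python3 meas.py scene side | grep red
```

```text
t 22.57 pos [667. -69.  54.] rot [1.7993e+02 2.0000e-02 1.0211e+02] gap 22.3 F [ 0.9 -0.2 -0.4]
turn to yaw102, tool axes [0.07 0.02 0.11]
shift [ 0.2 -0.  21. ]
scene red [192 243   6  21  76] top 59.2 med 661.8 -62.3 circ 667.3 -63.3 r 14.6
scene red [233 254  20  28 444] top 43.0 med 651.4 9.8 circ 650.5 8.8 r 17.5
scene red [283 255  27  35 728] top 47.8 med 636.5 87.9 circ 635.1 87.0 r 21.3
scene red [ 335  254   36   44 1179] top 54.0 med 618.8 166.1 circ 617.3 165.1 r 26.3
side red [224 161   9  15 108] top 60.7 med 667.5 -65.0 circ 664.9 -68.2 r 14.4
side red [ 175  182   52   68 1374] top 55.1 med 615.3 166.6 circ 620.4 137.9 r 52.6
```

Emit:
{"fn": "send_rows", "kwargs": {
  "plan": [
    {"travel": [0, 0, 10], "delta_rot": [0, 0, 0], "fingers": 0.7},
    {"travel": [0, 0, 7], "delta_rot": [0, 0, 0], "fingers": 0.7},
    {"travel": [0, 0, 3.5], "delta_rot": [0, 0, 0], "fingers": 0.7},
    {"travel": [0, 0, 0], "delta_rot": [0, 0, 0], "fingers": 0.7},
    {"travel": [0, 0, 0], "delta_rot": [0, 0, 0], "fingers": 0.7},
    {"travel": [0, 0, 0], "delta_rot": [0, 0, 0], "fingers": 0.4},
    {"travel": [0, 0, 0], "delta_rot": [0, 0, 0], "fingers": 0.1},
    {"travel": [0, 0, 0], "delta_rot": [0, 0, 0], "fingers": 0.1},
    {"travel": [0, 0, -15], "delta_rot": [0, 0, 0], "fingers": 0.1},
    {"travel": [0, 0, -35], "delta_rot": [0, 0, 0], "fingers": 0.1},
    {"travel": [0, 0, -40], "delta_rot": [0, 0, 0], "fingers": 0.1},
    {"travel": [-20, -25, -30], "delta_rot": [0, 0, 0], "fingers": 0.1},
    {"travel": [-20, -35, -30], "delta_rot": [0, 0, 0], "fingers": 0.1},
    {"travel": [-20, -35, -30], "delta_rot": [0, 0, 0], "fingers": 0.1},
    {"travel": [-20, -30, 0], "delta_rot": [0, 0, 0], "fingers": 0.1},
    {"travel": [0, 0, 0], "delta_rot": [0, 0, 0], "fingers": 0.1},
    {"travel": [0, 0, 0], "delta_rot": [0, 0, 0], "fingers": 0.1}
  ]
}}

```text
clock: 24.8
eef_pos: [561.6, -173.5, 212.5]
eef_rot: [3.141, 0.0, 1.782]
wrist_force: [0.5, -0.2, -0.4]
finger_gap: 42.3
```

```bash
python3 go.py; python3 meas.py scene side | grep red; python3 -c "
from h import *
for n in('scene','side'): cv2.imwrite('pics/f_%s.png'%n,cv2.resize(camera(n)['color'][...,::-1],(800,600)))"
```

```text
t 24.80 pos [ 561.6 -173.5  212.5] rot [1.7996e+02 1.0000e-02 1.0209e+02] gap 42.3 F [ 0.5 -0.2 -0.4]
turn to yaw102, tool axes [0.04 0.01 0.09]
scene red [184 254  16  22 252] top 37.9 med 667.3 -67.3 circ 666.7 -68.1 r 12.0
scene red [233 254  21  28 452] top 43.0 med 651.1 9.5 circ 649.8 9.0 r 16.9
scene red [283 255  27  35 737] top 47.8 med 636.3 87.6 circ 634.6 87.8 r 21.7
scene red [ 335  254   36   44 1164] top 54.0 med 619.0 165.8 circ 617.1 165.5 r 26.1
side red [226 169   9  15 116] top 39.4 med 664.5 -67.4 circ 666.0 -67.9 r 12.9
side red [ 175  182   52   68 1374] top 55.0 med 615.2 166.6 circ 620.6 132.2 r 59.0
```

View pics/f_scene.png

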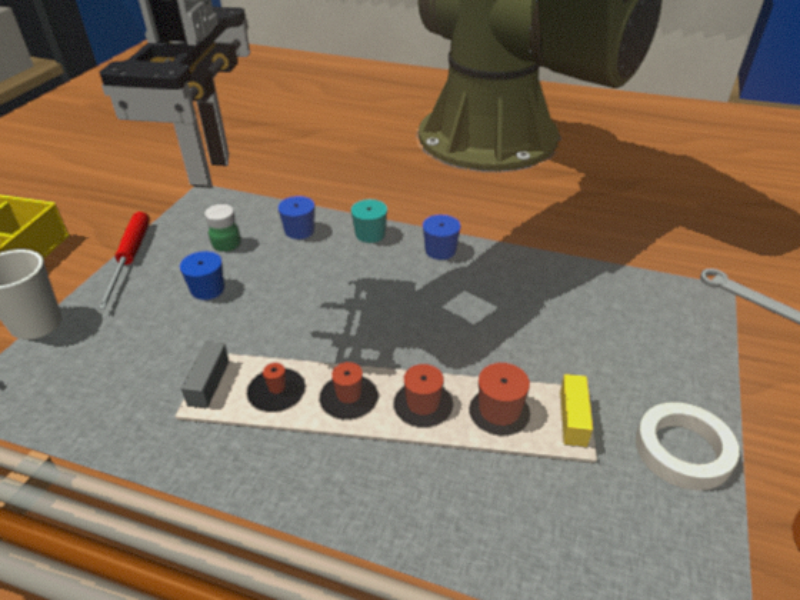

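View pics/f_side.png

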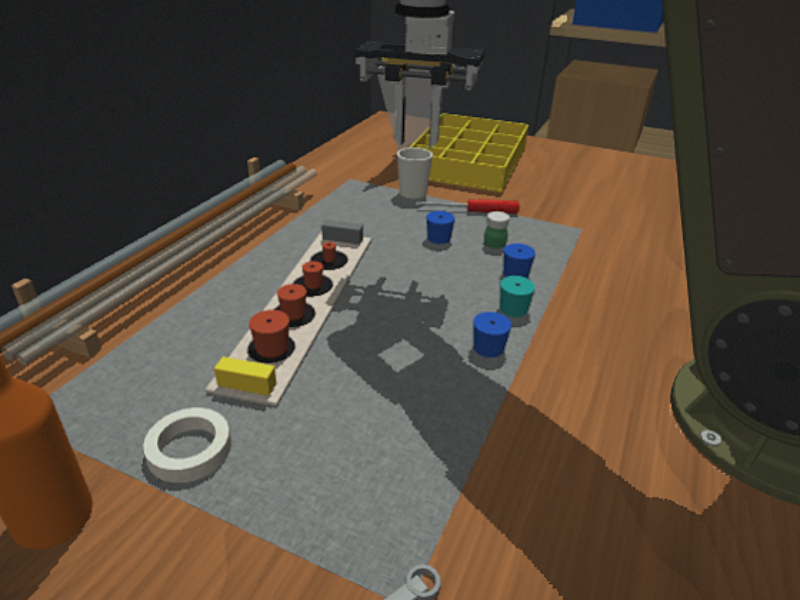

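Both views show all four bungs upright on their pads: scene pixels XL (502,395), L (423,390), M (347,383), S (274,377). The largest is beside the yellow block, the jar and look-alikes haven't moved, and the arm is clear.

```bash
python3 -c "
from cell import manip
print(manip.sign_off())"
```

```text
the job is handed in; nothing more can be done
None
```

The four rubber bungs now stand upright, narrow end down, on the pads: XL on pad4 next to the yellow block, then L on pad3, M on pad2 and S on pad1 towards the grey block. I handed the job in at about 25 s of robot time.

The last scene-camera check put every bung within about 1–1.5 mm of its pad centre, with the top heights expected for upright bungs. The side camera agreed for S. By then it saw the other three as one patch, so for those I relied on its picture; it had agreed on XL just after XL was placed.

The jar and the blue and turquoise look-alikes looked unmoved in the last pictures. The arm was parked clear.

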